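# Make way for the train table drawer

## Robot

A 6-joint arm with a two-finger parallel gripper is mounted at the origin on the work surface. World frame = base frame: x ahead of the robot, y to its left, z up, the work surface at z = 0. Lengths are in mm, angles in degrees, forces in N, time in s.
With the tool pointing down it reaches from about 300 to 850 mm from the base axis. Payload 4.2 kg.
Tool frame: the origin (TCP) lies midway between the tips of the shut fingers; the grasp point (between the pads) lies 19 mm behind it; z points along the fingers, y is the direction in which the jaws open and shut (so a half turn about z gives the same grasp; the last joint's range is limited). The gripper opens to 91 mm and grips with 3 to 60 N. Pads are 32 mm wide; open, the fingers measure 118 mm over their backs; the gripper's body (76 mm by 178 mm) begins 60 mm behind the grasp point.
Start: joints at [71.104, 18.312, 89.639, -0, 72.044, -1.146], TCP at [175.302, 547.643, 213.976] pointing down, gripper open.
Joint ranges: [-177.97, 177.97], [-48.28, 115.42], [12.27, 149.76], [-77.06, 257.06], [2.81, 150.46], [-146.56, 146.56]. Speed limits (degrees/s): [147.25, 147.25, 180, 180, 180, 180].

## Interface

Orientations are given as [roll, pitch, yaw] about the fixed x, y, z axes, in that order (R = Rz(yaw) Ry(pitch) Rx(roll)).
In Python, from workcell import env gives the robot as it stands.
- The arm moves only by the shell command python3 -m jog 'ROWS' [FORCE]. ROWS is JSON, a list of rows, each an object of numbers: "dx", "dy", "dz": the shift along the world's x, y, z in m; "wx", "wy", "wz": the turn, a rotation vector about the world's x, y, z in rad; "grip": the gripper's target within -1 to 1 (shut at 1, half-way at 0, fully open at -1). In form: [{"dx": .., "dy": .., "dz": .., "wx": .., "wy": .., "wz": .., "grip": ..}, ...]. A call has 1 to 10 rows; each row shifts and turns the commanded pose from where the row before left it; what a row does not reach is not made up. A row lasts 1/10 s, in which the tool goes at most 50 mm and 8.59 degrees, less where a joint would pass 70% of its speed; a pose out of reach is approached as far as the arm can. A call with a gripper value outside its range is refused whole. The fingers move at their own pace and stop on an object; FORCE is the grip in N (left out, the last holds). Time passes only in rows, so rows that do not move let the fingers close. It gives the time, the measured TCP pose, the force and the opening at its end, in the units of the state.
- env.state(): the state, without advancing time (a new reading comes with each control period).
- env.grab_frame(name): name is "scene" or "top" or "wrist"; returns the picture (384x512x3 uint8, red, green, blue); there is no depth.
- env.get_calibration(name): a dict with "fx", "fy", "cx", "cy" (pixels), "k1" (the pictures are not rectified: a ray, as slopes to the right and down, at radius r is drawn at 1 + k1 r^2 times it, then the intrinsics apply), "R" (3x3) and "t" (3): a world point X has camera coordinates R X + t. Camera axes: x right, y down, z forward; pixel columns grow to the right and rows downward; lengths in mm; the calibration is good to about 2 mm. A picture is of the moment at which its call begins: read the wrist's pose just before it. get_calibration takes no time and is no camera call; for the wrist camera it gives the pose at the moment of the call.
- env.job_done(): hands the job in, once; it reports no verdict.
The state is a dict: "time_s": time; "qpos": joint angles; "qvel": joint speeds; "effort": joint torques, N m; "ee_pos": TCP position; "ee_rot": TCP orientation; "force": force on the tool from outside, world axes, zero at the start; "torque": the same for the moment, N m; "gripper_width": finger opening in mm.
Only numpy, scipy, OpenCV 4.12 (cv2) and the standard library are available. Lean on these libraries where they do the work, as an engineer would, in place of code of your own. Each camera call takes 0.05 s, during which the arm holds its last target. There are 200 camera calls.

## Task

The glass dome stands in front of the storage drawer, so the drawer cannot open. Without lifting or tipping the dome, slide it across the grey mat to a free space where it stands wholly on the mat, beside the drawer's way out, and touches neither the drawer unit nor any of the other toys, which must stay untouched by the dome and where they are. Only then press the latch button on top of the drawer unit so that the drawer springs fully open.

Things in the scene. Friction and masses are not known exactly. Their poses are not given: they have to be found in the camera images.
- mat: Fixed grey felt-covered play mat, a stiff slab 300 (x) by 740 (y) by 3 mm thick on the birch plywood table. Origin: centre of its underside, on the table top. x points away from the robot, y to its left.
- dome: Low glass dome on a round wooden base, loose, about 0.35 kg. Base disc: 112 mm diameter, 22 mm thick, straight side; on it a clear glass cap, 100 mm diameter, rising to 62 mm above the underside. Too wide for most grippers to grasp; it slides on the mat when its base is pushed. Origin: centre of its underside (3 mm above the table, on the mat); z up.
- cabinet: Fixed white plastic storage drawer unit, 160 deep (x) by 170 wide (y) by 85 mm high. Origin: centre of its underside, on the table top. Its drawer front is at x = -80 mm, y within 75 mm either side, facing the robot (-x). The front edge of the mat is too near for the dome to stand wholly on the mat in front of the open drawer: it has to go to one side, its centre more than 128 mm from the unit's centre line (y = 0 of this frame).
- drawer (a joint): Travel of the drawer out of the unit towards its -x, 0 shut to 0.115 m fully open. A spring (about 3 N) drives it out by itself within about 1 s once the latch lets go, and it stays open. While latched it cannot be pulled.
- drawer_lip (a point): Middle of the front edge of the lip on the drawer front (lip 90 mm wide, sticking out 10 mm from the front), 62 mm above the table. Open, it stands 115 mm further towards the unit's -x.
- latch (a joint): Travel of the latch button downwards, 0 at rest to 0.010 m fully down; it springs back. The drawer is let go at about 6 mm. It takes 1.6 N to start and 5.6 N to press fully.
- latch_top (a point): Centre of the top face of the latch button: a round steel button 28 mm across on top of the drawer unit, 52 mm towards -x from the unit's centre, its face 98 mm above the table (13 mm above the unit's top).
- car: Purple plastic monorail car, loose, 48 (x) by 130 (y) by 58 mm high. Origin: centre of its underside.
- depot: Wooden fuel depot, loose: 80 by 80 mm base board with a shed and a small lying barrel, 52 mm high. Origin: centre of its underside.
- platform: Wooden station platform with a roof on two posts, loose, 60 (x) by 120 (y) by 65 mm high. Origin: centre of its underside.
- lamp: Stainless steel signal lamp, loose: round foot 48 mm across, thin post, head 28 mm across, 104 mm high. Origin: centre of its underside.
- tree: Brown wooden toy tree, loose: foot 44 mm across, cone crown 40 mm across, 85 mm high. Origin: centre of its underside.
- tank: Aluminium tank, loose: upright cylinder 44 mm across, 62 mm high. Origin: centre of its underside.
Not all that is in view belongs to the job. What is shaped like the cabinet but red is not meant.

How it is judged:
By the outcome, as a careful person would: the job done as asked, in the order asked, and still so for the second after the job is handed in, with the robot touching nothing.
It also fails if it takes over 48 s, if anything falls off the work surface, if the arm or the gripper's body presses on something with over 40 N, if the wrist force passes 120 N, or if a joint passes its speed limit or range.

## Working session

There is one attempt and no reset: what is moved stays moved. The work goes in short steps, Python scripts to look and compute and a shell command to move; the robot and the scene stay as the last step left them, time stands still between calls to the robot, and variables do not carry over. Pictures are saved under pics/ and viewed, about 8 in all and at most 12, crops included, and the job is handed in when it is done.

```bash
mkdir -p pics
python3 - <<'E'
from workcell import env
import cv2
for n in("top","scene"):
    f=env.grab_frame(n);cv2.imwrite(f"pics/{n}0.png",cv2.resize(f[:,:,::-1],(800,600),interpolation=cv2.INTER_CUBIC));cv2.imwrite(f"pics/{n}0raw.png",f[:,:,::-1]);c=env.get_calibration(n);print(n,c)
print(env.state())
E
```

```text
top {'fx': 398.14022850342326, 'fy': 398.14022850342326, 'cx': 258.8003697515359, 'cy': 190.33601156819643, 'k1': -0.1119355812334219, 'R': array([[ 0.00407243, -0.99972165,  0.0232386 ],
       [-0.9874547 , -0.00768856, -0.15771526],
       [ 0.15785003, -0.02230478, -0.98721116]]), 't': array([  -8.25646525,  494.24467887, 1069.00739084])}
scene {'fx': 448.7928901523856, 'fy': 448.7928901523856, 'cx': 257.5690251824466, 'cy': 188.42690084268054, 'k1': -0.1683327067572229, 'R': array([[-6.57680078e-01,  7.53297298e-01, -3.07503039e-04],
       [ 3.95242838e-01,  3.44726473e-01, -8.51438053e-01],
       [-6.41279980e-01, -5.60095384e-01, -5.24455096e-01]]), 't': array([ 303.80734359, -131.69702394, 1564.18550637])}
{'time_s': 0.1, 'qpos': array([ 7.11045144e+01,  1.83487026e+01,  8.96996388e+01, -1.34986409e-04,
        7.20449270e+01, -1.14669157e+00]), 'qvel': array([-0.04212427, -0.1247857 , -0.21570739,  0.00195625, -0.14612148,
       -0.0085419 ]), 'effort': array([ 9.75547596e-05, -4.13339567e+01, -2.32507020e+01,  7.30249914e-02,
        4.23764263e-02, -5.09167842e-05]), 'ee_pos': array([175.14424356, 547.19475368, 213.1955915 ]), 'ee_rot': array([-1.79906748e+02, -1.73818715e-03,  1.62251246e+02]), 'force': array([ 0.36542946,  0.02587308, -0.23101852]), 'torque': array([ 0.02155016,  0.04268446, -0.01054112]), 'gripper_width': 90.9335464094712}
```

View pics/top0.png

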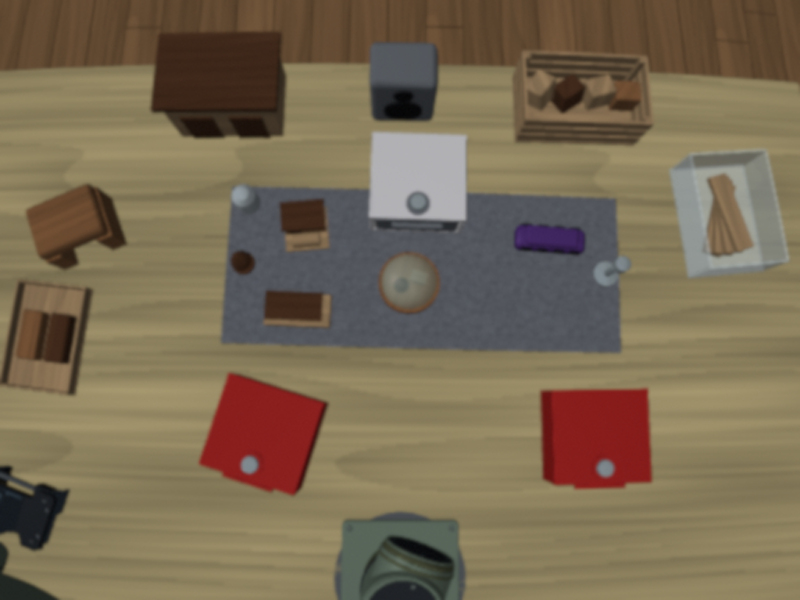

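View pics/scene0.png

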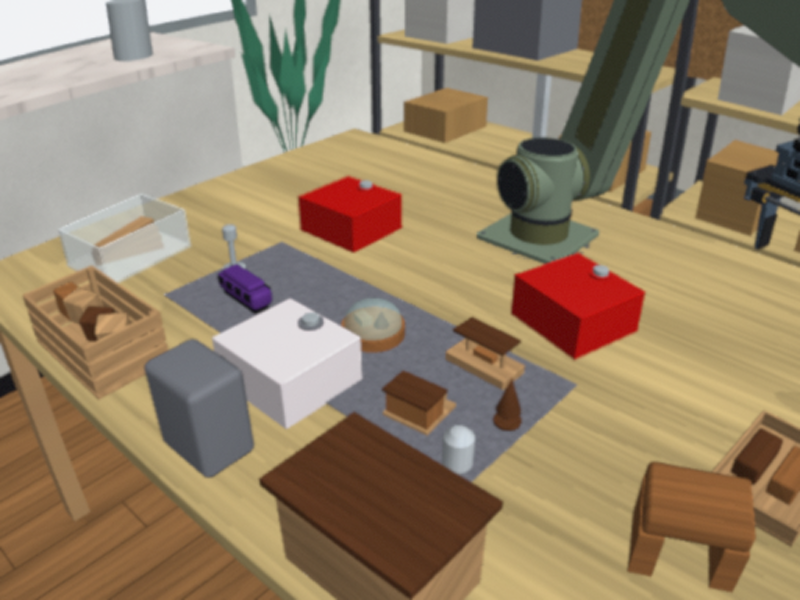

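The top view shows the white cabinet (418,178) with its steel button (418,202). The dome is at (408,283) on its wooden base. On the right are the car (549,239) and the lamp (foot about 605,273). On the left are the depot, platform, tree and tank. Two red units at (265,432) and (596,438) are decoys, and only the white one is the cabinet. The free space is front-right of the dome, at about (510,300).

```bash
cat > h.py <<'E'
import numpy as np,cv2
from workcell import env
def ray(n,uv,z,c=None):
    c=c or env.get_calibration(n)
    K=np.array([[c['fx'],0,c['cx']],[0,c['fy'],c['cy']],[0,0,1]])
    p=cv2.undistortPoints(np.array(uv,float).reshape(-1,1,2),K,np.array([c['k1'],0,0,0,0]))[:,0]
    d=np.c_[p,np.ones(len(p))]@c['R']; o=-c['R'].T@c['t']
    return o+d*((z-o[2])/d[:,2])[:,None]
def raw(p): return (np.array(p,float)+.5)*.64-.5
E
python3 - <<'E'
from h import *
np.set_printoptions(precision=1,suppress=True)
P=lambda name,p,z:print(name,ray("top",raw(p),z)[:,:2].tolist().__str__() if 0 else ray("top",raw(p),z)[:,:2])
P("mat corners",[(231,187),(615,198),(621,352),(222,343)],3)
P("cab top (far L, far R, near R, near L)",[(372,132),(467,135),(467,221),(369,218)],85)
P("button",[(418,202)],98)
P("car top",[(516,226),(584,230),(584,250),(516,248)],50)
P("lamp foot L,R,near",[(593,273),(605,286),(605,273)],6)
P("lamp head",[(623,264)],95)
im=cv2.imread("pics/top0raw.png");hsv=cv2.cvtColor(im,cv2.COLOR_BGR2HSV)
m=cv2.inRange(hsv,(5,45,50),(30,255,255));m[:150]=0;m[210:]=0;m[:,:230]=0;m[:,300:]=0
pts=cv2.findNonZero(m);h=cv2.convexHull(pts);(e)=cv2.fitEllipse(h);print(e,cv2.boundingRect(h))
x,y,w,hh=cv2.boundingRect(h)
print("dome bbox L,R,B @z25/z3", ray("top",[(x,e[0][1]),(x+w-1,e[0][1]),(e[0][0],y+hh-1)],20)[:,:2])
P("platform R",[(331,327),(331,295)],10);P("depot R",[(328,250),(328,205)],10)
c=cv2.resize(im[100:240,220:420],(800,560),interpolation=cv2.INTER_CUBIC);cv2.imwrite("pics/crop1.png",c)
E
```

```text
mat corners [[ 711.2  325.9]
 [ 698.8 -412.9]
 [ 401.  -408.5]
 [ 413.7  327.1]]
cab top (far L, far R, near R, near L) [[ 787.9   55.6]
 [ 784.9 -115.5]
 [ 623.8 -112.9]
 [ 627.3   58.5]]
button [[653.1 -26.5]]
car top [[ 625.9 -206.6]
 [ 620.4 -332.5]
 [ 582.9 -330.7]
 [ 584.8 -205.5]]
lamp foot L,R,near [[ 549.4 -360.3]
 [ 524.8 -382.4]
 [ 549.7 -383.6]]
lamp head [[ 547.9 -385.1]]
((261.3265075683594, 180.50868225097656), (39.309654235839844, 39.561683654785156), 86.29053497314453) (242, 161, 40, 40)
dome bbox L,R,B @z25/z3 [[525.3  42.1]
 [526.2 -68.9]
 [469.8 -13. ]]
platform R [[444.1 127.4]
 [502.9 128.7]]
depot R [[587.2 136.3]
 [674.  138.6]]
```

View pics/crop1.png

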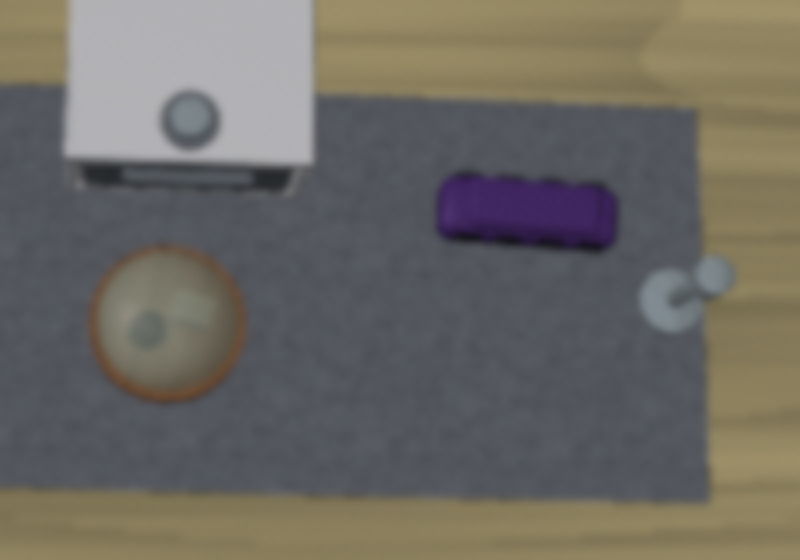

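The dome's centre is at about (526,-14). The cabinet's centre line is at y≈-25 in front of the unit, and the car's near edge is at x≈580. The mat's near edge is at x≈404 and the lamp's foot at (550,-383). The target for the dome is about (490,-215). I'll push it with the two fingers as a cradle, jaws along x, from the +y side.

```bash
python3 -m jog '[{"dx":0.025,"dy":-0.035,"wz":-0.126,"grip":-0.32},{"dx":0.025,"dy":-0.035,"wz":-0.126,"grip":-0.32},{"dx":0.025,"dy":-0.035,"wz":-0.126,"grip":-0.32},{"dx":0.025,"dy":-0.035,"wz":-0.126,"grip":-0.32},{"dx":0.025,"dy":-0.035,"wz":-0.126,"grip":-0.32},{"dx":0.025,"dy":-0.035,"wz":-0.126,"grip":-0.32},{"dx":0.025,"dy":-0.035,"wz":-0.126,"grip":-0.32},{"dx":0.025,"dy":-0.035,"wz":-0.126,"grip":-0.32},{"dx":0.025,"dy":-0.035,"wz":-0.126,"grip":-0.32},{"dx":0.025,"dy":-0.035,"wz":-0.126,"grip":-0.32}]'
python3 -m jog '[{"dx":0.025,"dy":-0.03,"grip":-0.32},{"dx":0.025,"dy":-0.03,"grip":-0.32},{"dx":0.025,"dy":-0.03,"grip":-0.32},{"dx":0.026,"dy":-0.03,"grip":-0.32},{"grip":-0.32},{"grip":-0.32},{"grip":-0.32}]'
```

```text
invalid input
invalid input
```

```bash
python3 -m jog '[{"dx":0.025,"dy":-0.035,"dz":0,"wx":0,"wy":0,"wz":-0.126,"grip":-0.32},{"dx":0.025,"dy":-0.035,"dz":0,"wx":0,"wy":0,"wz":-0.126,"grip":-0.32},{"dx":0.025,"dy":-0.035,"dz":0,"wx":0,"wy":0,"wz":-0.126,"grip":-0.32},{"dx":0.025,"dy":-0.035,"dz":0,"wx":0,"wy":0,"wz":-0.126,"grip":-0.32},{"dx":0.025,"dy":-0.035,"dz":0,"wx":0,"wy":0,"wz":-0.126,"grip":-0.32},{"dx":0.025,"dy":-0.035,"dz":0,"wx":0,"wy":0,"wz":-0.126,"grip":-0.32},{"dx":0.025,"dy":-0.035,"dz":0,"wx":0,"wy":0,"wz":-0.126,"grip":-0.32},{"dx":0.025,"dy":-0.035,"dz":0,"wx":0,"wy":0,"wz":-0.126,"grip":-0.32},{"dx":0.025,"dy":-0.035,"dz":0,"wx":0,"wy":0,"wz":-0.126,"grip":-0.32},{"dx":0.025,"dy":-0.035,"dz":0,"wx":0,"wy":0,"wz":-0.126,"grip":-0.32}]'
```

```text
time_s: 1.1
ee_pos: [425.8, 196.0, 213.8]
ee_rot: [-180.0, 0.0, 89.8]
force: [0.5, 0.4, 0.1]
gripper_width: 60.4
```

```bash
python3 -m jog '[{"dx":0.025,"dy":-0.03,"dz":0,"wx":0,"wy":0,"wz":0,"grip":-0.32},{"dx":0.025,"dy":-0.03,"dz":0,"wx":0,"wy":0,"wz":0,"grip":-0.32},{"dx":0.025,"dy":-0.03,"dz":0,"wx":0,"wy":0,"wz":0,"grip":-0.32},{"dx":0.025,"dy":-0.03,"dz":0,"wx":0,"wy":0,"wz":0,"grip":-0.32},{"dx":0,"dy":0,"dz":-0.03,"wx":0,"wy":0,"wz":0,"grip":-0.32},{"dx":0,"dy":0,"dz":-0.03,"wx":0,"wy":0,"wz":0,"grip":-0.32},{"dx":0,"dy":0,"dz":-0.03,"wx":0,"wy":0,"wz":0,"grip":-0.32},{"dx":0,"dy":0,"dz":0,"wx":0,"wy":0,"wz":0,"grip":-0.32}]'
python3 - <<'E'
from h import *
a=env.grab_frame("top")[80:260,130:370,::-1];b=env.grab_frame("wrist")[:,:,::-1]
a=cv2.resize(a,(400,300),interpolation=cv2.INTER_CUBIC);b=cv2.resize(b,(400,300));cv2.imwrite("pics/pre.png",np.hstack([a,b]))
E
```

```text
time_s: 1.9
ee_pos: [522.0, 77.0, 120.0]
ee_rot: [-179.4, 0.1, 90.0]
force: [-0.9, 0.3, -0.3]
gripper_width: 60.1
```

View pics/pre.png

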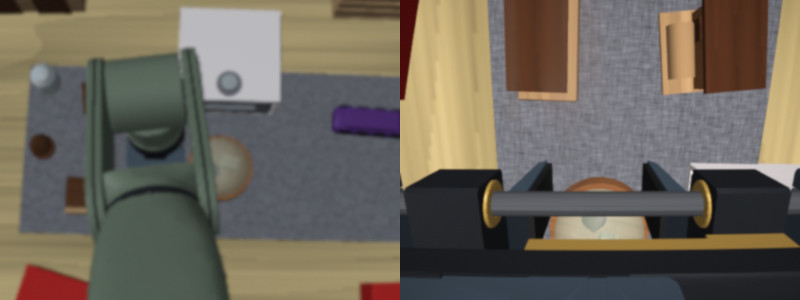

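The left half shows the hand beside the dome on its +y side, clear of the cabinet. The right half is the wrist view (up is +y): the dome's base arc tops out at (600,180), centred between the fingers (540 and 650), with platform and depot well away.

```bash
python3 - <<'E'
from h import *
c=env.get_calibration("wrist");print(-c['R'].T@c['t'])
print(ray("wrist",[(256,228),(256,230),(130*1.28,100*1.28),(290*1.28,95*1.28)],23,c))
E
python3 -m jog '[{"dx":0,"dy":0,"dz":-0.03,"wx":0,"wy":0,"wz":0,"grip":-0.32},{"dx":0,"dy":0,"dz":-0.03,"wx":0,"wy":0,"wz":0,"grip":-0.32},{"dx":0,"dy":0,"dz":-0.03,"wx":0,"wy":0,"wz":0,"grip":-0.32},{"dx":0,"dy":0,"dz":-0.015,"wx":0,"wy":0,"wz":0,"grip":-0.32},{"dx":0,"dy":0,"dz":0,"wx":0,"wy":0,"wz":0,"grip":-0.32}]'
```

```text
[524.91793105 144.7986355  294.52238466]
[[528.20896407  47.88143006  23.        ]
 [528.21693587  46.10231459  23.        ]
 [457.40770515 130.65705589  23.        ]
 [618.28097248 136.03482541  23.        ]]
time_s: 2.5
ee_pos: [525.3, 77.8, 18.8]
ee_rot: [-179.9, 0.0, 90.1]
force: [-0.2, 0.1, 1.1]
gripper_width: 60.8
```

```bash
python3 -m jog '[{"dx":0,"dy":-0.006,"dz":-0.003,"wx":0,"wy":0,"wz":0,"grip":-0.32},{"dx":0,"dy":-0.006,"dz":0,"wx":0,"wy":0,"wz":0,"grip":-0.32},{"dx":0,"dy":-0.006,"dz":0,"wx":0,"wy":0,"wz":0,"grip":-0.32},{"dx":0,"dy":-0.006,"dz":0,"wx":0,"wy":0,"wz":0,"grip":-0.32},{"dx":0,"dy":-0.006,"dz":0,"wx":0,"wy":0,"wz":0,"grip":-0.32},{"dx":-0.001,"dy":-0.008,"dz":0,"wx":0,"wy":0,"wz":0,"grip":-0.32},{"dx":-0.001,"dy":-0.008,"dz":0,"wx":0,"wy":0,"wz":0,"grip":-0.32},{"dx":-0.001,"dy":-0.008,"dz":0,"wx":0,"wy":0,"wz":0,"grip":-0.32},{"dx":-0.001,"dy":-0.008,"dz":0,"wx":0,"wy":0,"wz":0,"grip":-0.32},{"dx":-0.001,"dy":-0.008,"dz":0,"wx":0,"wy":0,"wz":0,"grip":-0.32}]'
python3 -m jog '[{"dx":-0.002,"dy":-0.008,"dz":0,"wx":0,"wy":0,"wz":0,"grip":-0.32},{"dx":-0.002,"dy":-0.008,"dz":0,"wx":0,"wy":0,"wz":0,"grip":-0.32},{"dx":-0.002,"dy":-0.008,"dz":0,"wx":0,"wy":0,"wz":0,"grip":-0.32},{"dx":-0.002,"dy":-0.008,"dz":0,"wx":0,"wy":0,"wz":0,"grip":-0.32},{"dx":-0.002,"dy":-0.008,"dz":0,"wx":0,"wy":0,"wz":0,"grip":-0.32}]'
python3 - <<'E'
from h import *
print(env.state()['force'])
a=env.grab_frame("top")[80:260,170:410,::-1];cv2.imwrite("pics/mid.png",cv2.resize(a,(800,600),interpolation=cv2.INTER_CUBIC))
E
```

```text
time_s: 3.5
ee_pos: [520.3, 7.0, 16.1]
ee_rot: [180.0, -0.0, 90.0]
force: [0.1, 2.0, 3.2]
gripper_width: 60.1
time_s: 4.0
ee_pos: [510.1, -33.0, 16.0]
ee_rot: [180.0, -0.0, 90.1]
force: [1.2, 2.0, 1.8]
gripper_width: 60.1
[1.17868061 1.99833483 1.80591686]
```

View pics/mid.png

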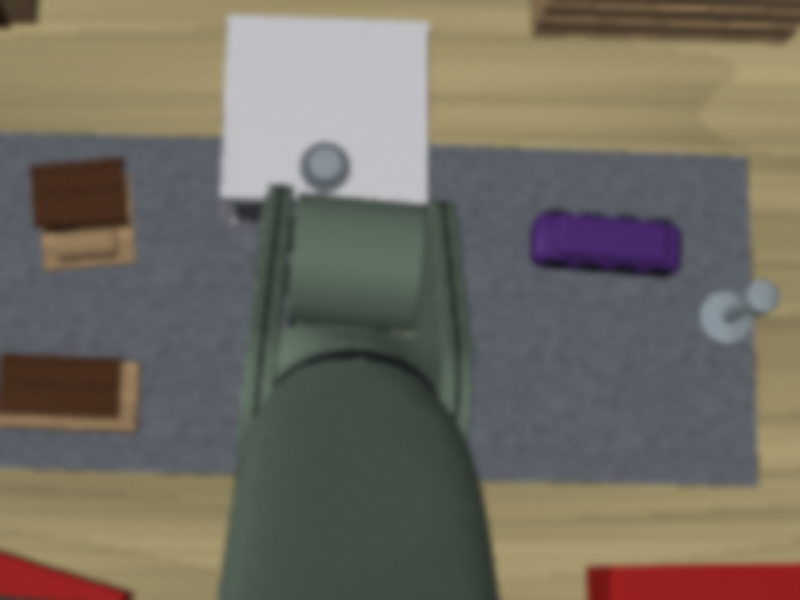

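The arm hides the dome, but a steady 2 N shows it is being pushed. Everything else is unmoved. I'll continue.

```bash
python3 -m jog '[{"dx":-0.002,"dy":-0.008,"dz":0,"wx":0,"wy":0,"wz":0,"grip":-0.32},{"dx":-0.002,"dy":-0.008,"dz":0,"wx":0,"wy":0,"wz":0,"grip":-0.32},{"dx":-0.002,"dy":-0.008,"dz":0,"wx":0,"wy":0,"wz":0,"grip":-0.32},{"dx":-0.002,"dy":-0.008,"dz":0,"wx":0,"wy":0,"wz":0,"grip":-0.32},{"dx":-0.002,"dy":-0.008,"dz":0,"wx":0,"wy":0,"wz":0,"grip":-0.32},{"dx":-0.002,"dy":-0.008,"dz":0,"wx":0,"wy":0,"wz":0,"grip":-0.32},{"dx":-0.002,"dy":-0.008,"dz":0,"wx":0,"wy":0,"wz":0,"grip":-0.32},{"dx":-0.002,"dy":-0.008,"dz":0,"wx":0,"wy":0,"wz":0,"grip":-0.32},{"dx":-0.001,"dy":-0.008,"dz":0,"wx":0,"wy":0,"wz":0,"grip":-0.32},{"dx":-0.001,"dy":-0.008,"dz":0,"wx":0,"wy":0,"wz":0,"grip":-0.32}]'
python3 -m jog '[{"dx":0,"dy":-0.008,"dz":0,"wx":0,"wy":0,"wz":0,"grip":-0.32},{"dx":0,"dy":-0.008,"dz":0,"wx":0,"wy":0,"wz":0,"grip":-0.32},{"dx":0,"dy":-0.007,"dz":0,"wx":0,"wy":0,"wz":0,"grip":-0.32},{"dx":0,"dy":-0.006,"dz":0,"wx":0,"wy":0,"wz":0,"grip":-0.32},{"dx":0,"dy":-0.004,"dz":0,"wx":0,"wy":0,"wz":0,"grip":-0.32},{"dx":0,"dy":0,"dz":0,"wx":0,"wy":0,"wz":0,"grip":-0.32},{"dx":0,"dy":0.02,"dz":0,"wx":0,"wy":0,"wz":0,"grip":-0.32},{"dx":0,"dy":0.03,"dz":0,"wx":0,"wy":0,"wz":0,"grip":-0.32},{"dx":0,"dy":0.03,"dz":0,"wx":0,"wy":0,"wz":0,"grip":-0.32},{"dx":0,"dy":0.03,"dz":0,"wx":0,"wy":0,"wz":0,"grip":-0.32}]'
python3 - <<'E'
from h import *
np.set_printoptions(precision=1,suppress=True)
f=env.grab_frame("top")[:,:,::-1];cv2.imwrite("pics/mid2raw.png",f)
a=f[80:260,170:410];cv2.imwrite("pics/mid2.png",cv2.resize(a,(800,600),interpolation=cv2.INTER_CUBIC))
E
```

```text
time_s: 5.05
ee_pos: [492.1, -113.0, 15.9]
ee_rot: [-180.0, -0.0, 90.1]
force: [0.3, 0.1, -0.9]
gripper_width: 60.7
time_s: 6.05
ee_pos: [492.5, -34.4, 16.1]
ee_rot: [180.0, 0.0, 90.1]
force: [0.4, -0.9, -0.2]
gripper_width: 60.3
```

View pics/mid2.png

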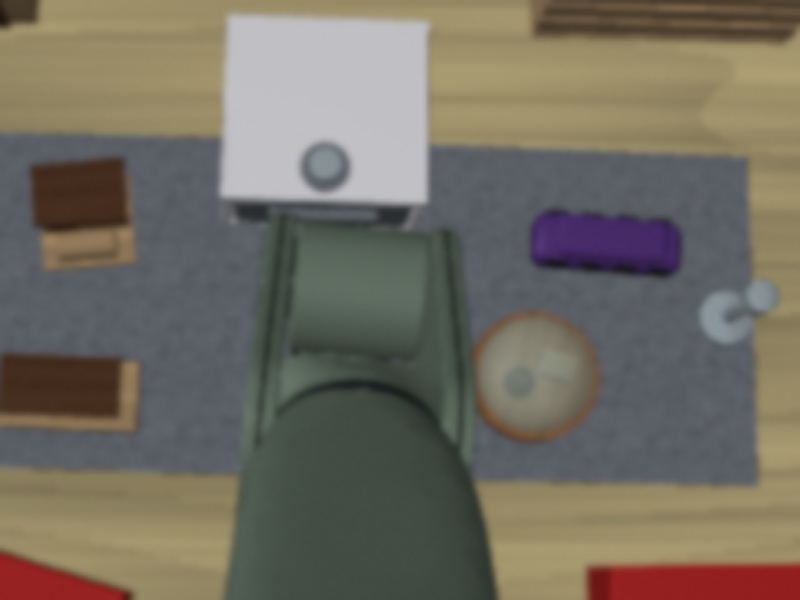

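The dome stands at crop (537,375), clear of the drawer's way, the car and the mat's edges. The other toys are unmoved.

```bash
python3 - <<'E'
from h import *
np.set_printoptions(precision=1,suppress=True)
p=lambda u,v:(170+(u+.5)*.3-.5,80+(v+.5)*.3-.5)
print(ray("top",[p(537,376),p(600,376),p(537,311),p(537,441)],20)[:,:2])
print("car",ray("top",[p(533,262),p(680,270)],15)[:,:2],"mat front",ray("top",[p(537,478)],3)[:,:2])
E
python3 -m jog '[{"dx":0,"dy":0,"dz":0.04,"wx":0,"wy":0,"wz":0,"grip":1},{"dx":0,"dy":0,"dz":0.04,"wx":0,"wy":0,"wz":0,"grip":1},{"dx":0,"dy":0,"dz":0.04,"wx":0,"wy":0,"wz":0,"grip":1},{"dx":0.04,"dy":0.002,"dz":0,"wx":0,"wy":0,"wz":0,"grip":1},{"dx":0.04,"dy":0.002,"dz":0,"wx":0,"wy":0,"wz":0,"grip":1},{"dx":0.04,"dy":0.002,"dz":0,"wx":0,"wy":0,"wz":0,"grip":1},{"dx":0.04,"dy":0.001,"dz":0,"wx":0,"wy":0,"wz":0,"grip":1},{"dx":0,"dy":0,"dz":0,"wx":0,"wy":0,"wz":0,"grip":1},{"dx":0,"dy":0,"dz":0,"wx":0,"wy":0,"wz":0,"grip":1},{"dx":0,"dy":0,"dz":0,"wx":0,"wy":0,"wz":0,"grip":1}]' 20
```

```text
[[ 492.9 -211.1]
 [ 493.3 -265.9]
 [ 549.6 -212.6]
 [ 437.  -209.8]]
car [[ 594.3 -211.3]
 [ 588.9 -342.1]] mat front [[ 406.8 -212.6]]
time_s: 7.1
ee_pos: [651.0, -28.4, 135.8]
ee_rot: [-179.9, 0.0, 90.1]
force: [0.1, 0.0, 0.1]
gripper_width: 0.5
```

```bash
python3 -m jog '[{"dx":0,"dy":0,"dz":-0.015,"wx":0,"wy":0,"wz":0,"grip":1},{"dx":0,"dy":0,"dz":-0.015,"wx":0,"wy":0,"wz":0,"grip":1},{"dx":0,"dy":0,"dz":-0.005,"wx":0,"wy":0,"wz":0,"grip":1},{"dx":0,"dy":0,"dz":-0.004,"wx":0,"wy":0,"wz":0,"grip":1},{"dx":0,"dy":0,"dz":-0.003,"wx":0,"wy":0,"wz":0,"grip":1},{"dx":0,"dy":0,"dz":-0.003,"wx":0,"wy":0,"wz":0,"grip":1},{"dx":0,"dy":0,"dz":0,"wx":0,"wy":0,"wz":0,"grip":1},{"dx":0,"dy":0,"dz":0,"wx":0,"wy":0,"wz":0,"grip":1}]'
```

```text
time_s: 7.9
ee_pos: [652.3, -28.4, 91.7]
ee_rot: [180.0, 0.0, 90.1]
force: [-2.3, -0.5, 4.3]
gripper_width: 0.3
```

```bash
python3 -m jog '[{"dx":0,"dy":0,"dz":-0.002,"wx":0,"wy":0,"wz":0,"grip":1},{"dx":0,"dy":0,"dz":0,"wx":0,"wy":0,"wz":0,"grip":1},{"dx":0,"dy":0,"dz":0,"wx":0,"wy":0,"wz":0,"grip":1},{"dx":0,"dy":0,"dz":0,"wx":0,"wy":0,"wz":0,"grip":1}]'
python3 -m jog '[{"dx":0,"dy":0,"dz":0.02,"wx":0,"wy":0,"wz":0,"grip":1},{"dx":0,"dy":0,"dz":0.04,"wx":0,"wy":0,"wz":0,"grip":1},{"dx":0,"dy":0,"dz":0.04,"wx":0,"wy":0,"wz":0,"grip":1},{"dx":0,"dy":0,"dz":0.04,"wx":0,"wy":0,"wz":0,"grip":1},{"dx":-0.02,"dy":0.04,"dz":0.01,"wx":0,"wy":0,"wz":0,"grip":1},{"dx":-0.02,"dy":0.04,"dz":0.01,"wx":0,"wy":0,"wz":0,"grip":1},{"dx":-0.02,"dy":0.04,"dz":0.01,"wx":0,"wy":0,"wz":0,"grip":1},{"dx":-0.02,"dy":0.04,"dz":0.01,"wx":0,"wy":0,"wz":0,"grip":1},{"dx":-0.02,"dy":0.04,"dz":0,"wx":0,"wy":0,"wz":0,"grip":1},{"dx":-0.02,"dy":0.04,"dz":0,"wx":0,"wy":0,"wz":0,"grip":1}]'
python3 -m jog '[{"dx":-0.02,"dy":0.04,"dz":0,"wx":0,"wy":0,"wz":0,"grip":1},{"dx":-0.02,"dy":0.04,"dz":0,"wx":0,"wy":0,"wz":0,"grip":1},{"dx":-0.02,"dy":0.04,"dz":0,"wx":0,"wy":0,"wz":0,"grip":1},{"dx":0,"dy":0,"dz":0,"wx":0,"wy":0,"wz":0,"grip":1},{"dx":0,"dy":0,"dz":0,"wx":0,"wy":0,"wz":0,"grip":1}]'
python3 - <<'E'
from h import *
f=env.grab_frame("top")[:,:,::-1];cv2.imwrite("pics/end.png",cv2.resize(f,(800,600),interpolation=cv2.INTER_CUBIC))
E
```

```text
time_s: 8.3
ee_pos: [652.6, -28.4, 89.2]
ee_rot: [180.0, 0.0, 90.1]
force: [-2.3, 0.1, 4.7]
gripper_width: 0.5
time_s: 9.3
ee_pos: [532.1, 213.4, 268.8]
ee_rot: [179.9, -0.0, 90.0]
force: [0.0, 0.7, 0.7]
gripper_width: 0.5
time_s: 9.8
ee_pos: [472.2, 332.6, 268.3]
ee_rot: [180.0, 0.0, 90.2]
force: [-0.4, -1.0, -0.0]
gripper_width: 0.8
```

View pics/end.png

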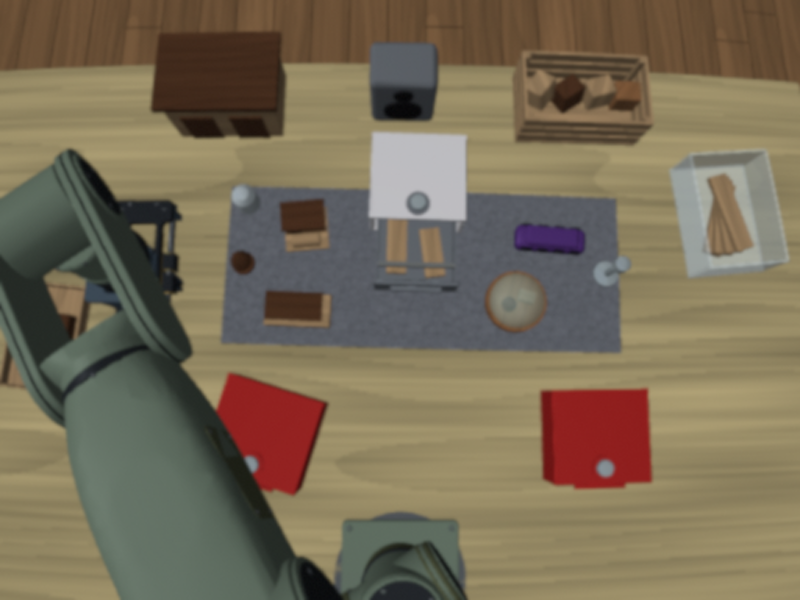

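The drawer is out with its lip at about (420,289), the dome is at (516,302), and all the toys are where they were. I'll check the lip's travel before handing in.

Run:
```python
from h import *
print(ray("top",raw([(420,290),(516,302)]),62)[:,:2],ray("top",raw([(420,230)]),62))
im=cv2.imread("pics/end.png");a=im[120:360,200:640];b=cv2.resize(cv2.imread("pics/top0raw.png"),(800,600),interpolation=cv2.INTER_CUBIC)[120:360,200:640]
d=cv2.absdiff(a,b).max(2)>40
n,_,s,c=cv2.connectedComponentsWithStats(d.astype('uint8'));print([(s[i].tolist()) for i in range(1,n) if s[i,4]>15])
print(env.state()['time_s'],env.job_done())
```

```text
[[ 504.47500242  -31.60984798]
 [ 484.50005636 -200.47166927]] [[612.81091896 -31.62628814  62.        ]]
[[174, 99, 34, 41, 830], [242, 102, 17, 8, 106], [219, 107, 24, 36, 673], [227, 149, 18, 6, 71], [177, 153, 21, 20, 178], [293, 158, 43, 42, 1088], [184, 176, 50, 17, 165], [287, 185, 6, 14, 20]]
the job is handed in; nothing more can be done
9.85 None
```

The job is done and was handed in at 9.85 s: the dome is clear of the drawer, and the drawer has sprung open.

- **Dome:** I used the half-open fingers as a cradle and slid the dome across the mat from about (526, -14) to (493, -211) mm. The push took about 2 N. It stands wholly on the mat, about 30 mm inside the front edge and about 185 mm from the unit's centre line. It is at least 30 mm from the car.
- **Latch:** I then pressed the button with the fingers shut. It went down about 9 mm, with 4.7 N vertically at the end of the press. Afterwards I drew the arm clear.
- **Last checks:** The last top view shows the drawer open. Comparing it with the first picture showed changes only around the dome and drawer, so the other toys are unmoved.
- **Disagreement:** The lip measures at x ≈ 504 mm, against about 500 mm expected for fully open. That is 108 mm of measured travel against 115 mm. I put the difference down to reading blurred pixels (about 2 mm each) and the 2 mm calibration error, and did not check it with another view.

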